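# Switch the bead sorter to its other chute and let the beads run

### The arm

A 6-joint arm with a two-finger parallel gripper is mounted at the origin on a cart in front of the work surface, level with it; the furniture and walls round the work are solid. World frame = base frame: x ahead of the robot, y to its left, z up, the work surface at z = 0. Lengths are in mm, angles in rad, forces in N, time in s.
With the tool pointing down it reaches from about 350 to 875 mm from the base axis. Payload 4.2 kg.
Tool frame: the origin (TCP) lies midway between the tips of the shut fingers; the grasp point (between the pads) lies 19 mm behind it (arm.grasp_offset is the distance from the TCP to the grasp point, in mm); z points along the fingers, y is the direction in which the jaws open and shut (so a half turn about z gives the same grasp; the last joint's range is limited). The gripper opens to 85 mm and grips with 20 to 120 N. Pads are 22 mm wide; open, the fingers measure 114 mm over their backs; the gripper's body (76 mm by 85 mm) begins 54 mm behind the grasp point. The pads swing forward as they close: fully open they stand 13 mm farther back than shut.
Start: joints at [-0.874, 0.385, 0.008, 0, -1.194, -0.259], TCP at [264.979, -566.026, 231.312] pointing down, gripper open.
Joint ranges: [-3.14, 3.14], [-1.21, 2.06], [-1.07, 1.41], [-3.16, 2.05], [-2.99, -0.16], [-3.1, 3.1]. Speed limits (rad/s): [2.79, 2.79, 3.14, 3.14, 3.14, 3.14].

### API

Orientations are given as a unit quaternion [x, y, z, w].
In Python, from bench import arm gives the robot as it stands.
- The arm moves only by the tool move_arm, never from a script. Its argument "moves" is a list of rows, each an object with "gripper": the gripper's target within -1 to 1 (fully open at 1, half-way at 0, shut at -1); "xyz": the shift along the tool's x, y, z in cm, a list of three; "angular": the turn, a rotation vector about the tool's x, y, z in rad, a list of three. In form: [{"gripper": gripper, "xyz": [dx, dy, dz], "angular": [wx, wy, wz]}, ...]. A call has 1 to 10 rows; each row is the pose to reach, as a shift and turn from the pose commanded when the call began, along the tool's axes at that moment; what a row does not reach only later rows make up. A row lasts 1/8 s, in which the tool goes at most 62.5 mm and 10.7 degrees, less where a joint would pass 70% of its speed; a pose out of reach is approached as far as the arm can. A call with a gripper value outside its range is refused whole. The fingers move at their own pace and stop on an object; the grip force is fixed at half the most. Time passes only in rows, so rows that repeat a pose let the fingers close. It gives the time, the measured TCP pose, the force and the opening at its end, in the units of the state.
- arm.read_state(): the state, without advancing time (a new reading comes with each control period).
- arm.get_image(name): name is "side" or "top" or "wrist"; returns (picture, depth): 420x560x3 uint8, blue, green, red; 420x560 float32, mm along the optical axis (not along the pixel's ray), 0 where there is no reading.
- arm.get_calibration(name): a dict with "camera_matrix" (3x3 intrinsics, pixels), "R" (3x3) and "t" (3): a world point X has camera coordinates R X + t. Camera axes: x right, y down, z forward; pixel columns grow to the right and rows downward; lengths in mm; the calibration is good to about 2 mm. A picture is of the moment at which its call begins: read the wrist's pose just before it. get_calibration takes no time and is no camera call; for the wrist camera it gives the pose at the moment of the call.
- arm.job_done(): hands the job in, once; it reports no verdict.
The state is a dict: "clock": time; "joints": joint angles; "joint_vel": joint speeds; "joint_efforts": joint torques, N m; "position": TCP position; "ee_rot": TCP orientation; "contact_force": force on the tool from outside, world axes, zero at the start; "wrist_torque": the same for the moment, N m; "gripper_width": finger opening in mm.
Only numpy, scipy, OpenCV 4.12 (cv2) and the standard library are available. Lean on these libraries where they do the work, as an engineer would, in place of code of your own. Each camera call takes 0.05 s, during which the arm holds its last target. There are 200 camera calls.

### The job

Rock the seesaw gate of the bead sorter over its pivot so that it tips to the opposite side from where it now rests, then press the stop key fully down and hold it there until all three brass beads have rolled over the gate into the chute on the new low side; let the key come back up. Only push with the fingertips: pick nothing up, do not touch the beads, and leave the other tools where they lie.

Things in the scene. Friction and masses are not known exactly. Their poses are not given: they have to be found in the camera images.
- sorter: Wooden bead sorter fixed to the table, board 230 x 350 x 12 mm. Origin on the table, near the board's middle; x axis points away from the robot (gate to feed channel), y to the left chute; turned up to 0.3 rad. An aluminium feed channel 26 mm wide, tops 128 mm high, runs along y = 0 from x = -20 to +78 mm, sloping down to the gate. A walled chute (at most 67 mm high) lies under each gate end.
- gate (a joint): Angle of the seesaw gate (rad), -0.26 to 0.26. Positive: left (+y) end low, beads run into the left chute; negative: right end low. Steel trough, 180 x 48 mm along sorter y, on a pivot pin along sorter x at sorter (-38, 0, 40) mm. Top-heavy (a brass weight under the trough): it rests at one stop or the other (starts at either); the raised end pushed down (about 0.5 N) past level falls over by itself.
- left_tab (a point): Top centre of the flat thumb tab at the gate's left end, on the robot's side of the trough: push down here when raised. Tab 26 mm (sorter x) by 44 mm (along the trough). Turns with the gate; gate level, it is 37 mm nearer the robot than the pivot, 68 mm left of it, 54 mm above it; 110 mm above the table raised, 75 mm low. A wall 20 mm above the tab stands within 37 mm of the gate's middle.
- right_tab (a point): The same on the right end of the gate, 68 mm right of the pivot.
- stop_key (a joint): Travel of the spring stop key (m): 0 = up, a steel stop plate stands in the feed channel and holds the beads; 0.014 = fully down, plate flush with the channel floor, beads run. Needs about 3 N to start and 5 N fully down; springs back when let go. All beads have passed within 1.5 s after it is down.
- key_pad (a point): Centre of the top of the key's round brass pad, 28 mm across, 118 mm above the table when up, free of other parts to the sides by 25 mm; it sits at sorter (x +25, y -55 mm), right of the feed channel. Push straight down. The point moves with the key.
- left_chute (a point): Middle of the cork floor of the left chute (76 mm wide in the sorter's y, 119 mm long in x), about 25 mm above the table. The floor slopes 10 degrees down towards the robot, so beads gather at its near wall.
- right_chute (a point): The same for the right chute.
- bead_1_center (a point): Centre of brass bead 1 (plain ball 18 mm across), waiting in the feed channel, the first at the stop plate.
- bead_2_center (a point): Centre of brass bead 2 (plain ball 18 mm across), waiting in the feed channel, behind the one before.
- bead_3_center (a point): Centre of brass bead 3 (plain ball 18 mm across), waiting in the feed channel, behind the one before.
- loupe: Black eye loupe, 41 mm, 34 mm high, standing on the back left of the sorter's board. Bystander.
- cork_block: Cork block 57 x 77 x 32 mm on the back right of the sorter's board. Bystander.
- graver_2: Engraving burin, 121 mm long, 40 mm high, lying in front of the sorter. Bystander.
- punch_9: Steel flat chisel, 125 mm long, 9 mm high, lying in front of the sorter. Bystander.
- pencil: Red pencil stub, 8 mm high, on the right of the table. Bystander.
- brass_brush: Wooden brass-bristle brush, 25 mm high, on the right of the table. Bystander.
- chasing_hammer: Chasing hammer, 249 mm long, 38 mm high, on the left front of the table. Bystander.
- bead_1: Brass bead 1 as a body; its frame turns as it rolls, so use its centre point.
- bead_2: Brass bead 2 as a body; its frame turns as it rolls, so use its centre point.
- bead_3: Brass bead 3 as a body; its frame turns as it rolls, so use its centre point.

How it is judged (in metres and radians):
On the way, in this order (a step that is already met when the one before it is completed fails the run):
1. the gate has been rocked over to its other stop, the beads still waiting (distance of left_tab from where it was at the start of the episode above 0.0235 m and (value of joint gate above 0.22 rad or value of joint gate below -0.22 rad) and value of joint stop_key below 0.004 m), for 0.2 s.
2. the stop key is pressed down with the gate over (distance of left_tab from where it was at the start of the episode above 0.0235 m and (value of joint gate above 0.22 rad or value of joint gate below -0.22 rad) and value of joint stop_key above 0.012 m and contact force between the fingers and stop_key above 0.5 N), for 0.3 s.
At the end, for the whole second after the job is handed in: The gate rests at the stop opposite to its first one (within 0.04 rad), all three beads lie in the chute under its new low end (centres within its walls and at most 35 mm above the middle of its floor), moving slower than 50 mm/s, and the stop key is back up within 3 mm (distance of left_tab from where it was at the start of the episode above 0.0235 m and value of joint stop_key below 0.003 m and ((value of joint gate above 0.22 rad and x of bead_1_center in the frame of left_chute between -0.062 and 0.062 m and y of bead_1_center in the frame of left_chute between -0.04 and 0.04 m and z of each of bead_1_center, bead_2_center, bead_3_center in the frame of left_chute below 0.035 m and x of bead_2_center in the frame of left_chute between -0.062 and 0.062 m and y of bead_2_center in the frame of left_chute between -0.04 and 0.04 m and x of bead_3_center in the frame of left_chute between -0.062 and 0.062 m and y of bead_3_center in the frame of left_chute between -0.04 and 0.04 m) or (value of joint gate below -0.22 rad and x of bead_1_center in the frame of right_chute between -0.062 and 0.062 m and y of bead_1_center in the frame of right_chute between -0.04 and 0.04 m and z of each of bead_1_center, bead_2_center, bead_3_center in the frame of right_chute below 0.035 m and x of bead_2_center in the frame of right_chute between -0.062 and 0.062 m and y of bead_2_center in the frame of right_chute between -0.04 and 0.04 m and x of bead_3_center in the frame of right_chute between -0.062 and 0.062 m and y of bead_3_center in the frame of right_chute between -0.04 and 0.04 m)) and linear speed of each of bead_1, bead_2, bead_3 below 0.05 m/s); the robot touches nothing.
It fails at once if a bead is touched by the robot (contact force between any of the fingers, the arm and bead_1 above 0.2 N or contact force between any of the fingers, the arm and bead_2 above 0.2 N or contact force between any of the fingers, the arm and bead_3 above 0.2 N).
It fails at once if a bead is lifted or thrown out of the sorter (height (world z) of any of bead_1_center, bead_2_center, bead_3_center above 0.135 m or distance between any of bead_1_center, bead_2_center, bead_3_center and sorter above 0.25 m).
It fails at once if another tool is moved by more than 20 mm (distance of any of loupe, cork_block, graver_2, punch_9, pencil, brass_brush, chasing_hammer from where it was at the start of the episode above 0.02 m).
It also fails if it takes over 43 s, if anything falls off the work surface, if the arm or the gripper's body presses on something with over 40 N, if the wrist force passes 120 N, or if a joint passes its speed limit or range.

## Working session

There is one attempt and no reset: what is moved stays moved. The work goes in short steps, Python scripts to look and compute and a tool call to move; the robot and the scene stay as the last step left them, time stands still between calls to the robot, and variables do not carry over. Pictures are saved under pics/ and viewed, about 8 in all and at most 12, crops included, and the job is handed in when it is done.

Besides the shell and the picture viewer there is one more tool, called after ">>>" in YAML: its name, and indented under it one key for each argument. move_arm: Moves the arm, as the interface text tells. Its arguments: {"type":"object","properties":{"moves":{"type":"array","items":{"type":"object","properties":{"gripper":{"type":"number"},"xyz":{"type":"array","items":{"type":"number"}},"angular":{"type":"array","items":{"type":"number"}}}}}},"required":["moves"]}

```bash
mkdir -p pics
cat > h.py <<'E'
from bench import arm
import numpy as np, cv2
def snap(n,f):
    c=arm.get_calibration(n); im,d=arm.get_image(n)
    cv2.imwrite(f'pics/{f}.png',im); np.savez(f'{f}.npz',d=d,**{k:np.array(c[k]) for k in('camera_matrix','R','t')}); return im,d
def pt(f,u,v,r=1):
    z=np.load(f+'.npz'); p=z['d'][v-r:v+r+1,u-r:u+r+1]; p=np.median(p[p>0])
    return z['R'].T@(np.linalg.inv(z['camera_matrix'])@[u,v,1]*p-z['t'])
E
python3 - <<'E'
from h import *
snap('top','top1'); snap('side','side1')
s=arm.read_state(); print(s)
E
```

```text
{'clock': 0.1, 'joints': array([-8.74349795e-01,  3.85467259e-01,  6.77634121e-03, -4.39328793e-04,
       -1.19396571e+00, -2.58586872e-01]), 'joint_vel': array([ 0.00032191, -0.00384076,  0.00309309,  0.00173838, -0.00161118,
        0.00070202]), 'joint_efforts': array([-2.62028010e-06, -3.93319845e+01,  1.88930243e+01,  4.19793740e+00,
       -2.59458582e-03,  3.11268195e-06]), 'position': array([ 264.79892726, -565.57295169,  230.34321793]), 'ee_rot': array([-2.17105935e-01,  9.76147584e-01,  9.19936909e-04, -2.46136705e-04]), 'contact_force': array([-0.25466779, -0.29041945,  0.47374818]), 'wrist_torque': array([ 0.01791492, -0.03954493,  0.01959734]), 'gripper_width': 85.36859358658998}
```

View pics/top1.png

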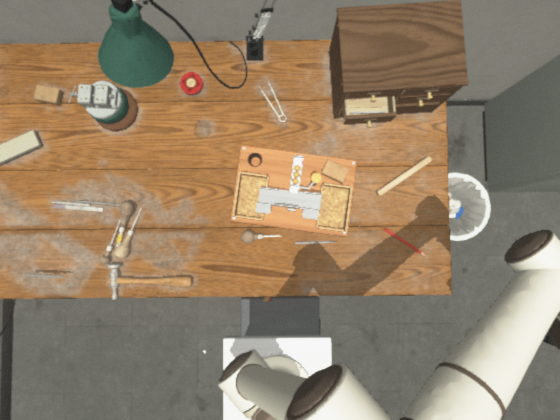

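View pics/side1.png

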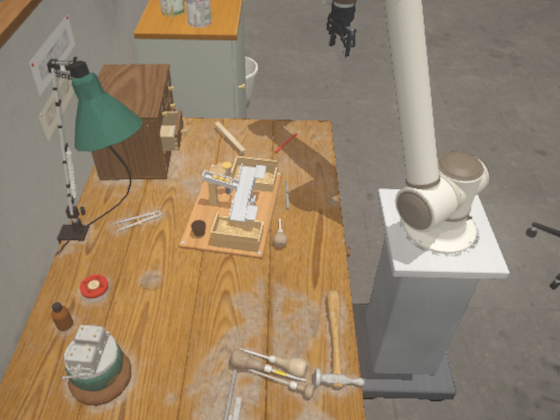

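The top view shows the sorter around (295,190), the feed channel at (297,170) and the key pad at (316,179). The side view shows the same parts but small. I'll enlarge the top crop next.

Run:
```python
from h import *
im=cv2.imread('pics/top1.png')[140:245,225:365]
cv2.imwrite('pics/c1.png',cv2.resize(im,None,fx=5.7,fy=5.7,interpolation=cv2.INTER_CUBIC))
for n,u,v in [('bl',243,147),('br',355,161),('fr',347,232),('fl',235,218),('pad',316,179),('Ltrough',264,196),('Rtrough',315,202)]: print(n,pt('top1',u,v).round(1))
```

```text
bl [715.7  94.1   9.8]
br [ 670.7 -241.4    3. ]
fr [ 458.1 -213.5    2. ]
fl [503.  118.7  12.4]
pad [ 602.1 -114.4  115.4]
Ltrough [562.8  29.9  59.8]
Rtrough [ 541.1 -112.2   96.9]
```

View pics/c1.png

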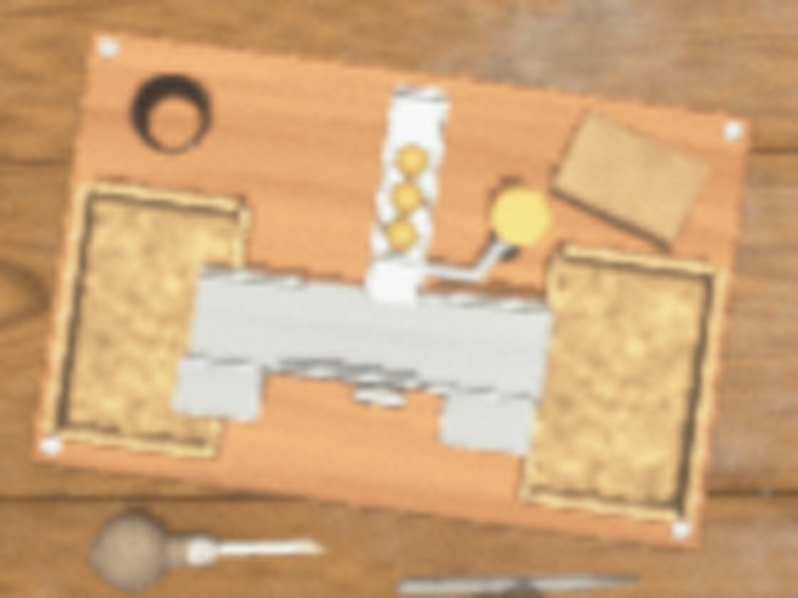

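The left end is low (z about 60) and the right end is raised (z about 97), so the right tab is the one to push. In the crop its centre is at about (485,422) and the key pad's at about (521,217).

```bash
cat >> h.py <<'E'
from scipy.spatial.transform import Rotation as Ro
def rel(T,yaw=-0.133):
    s=arm.read_state(); R=Ro.from_quat(s['ee_rot'])
    T=np.array(T,float); W=Ro.from_euler('z',yaw)*Ro.from_quat([0,1,0,0])
    print('xyz cm',(R.inv().apply(T-s['position'])/10).round(2),'ang',(R.inv()*W).as_rotvec().round(3),'pos',s['position'].round(1))
E
python3 - <<'E'
from h import *
tab=pt('top1',310,214); pad=pt('top1',316,178); print(tab,pad)
# model cross-check from board corner mean
c=np.mean([pt('top1',*q)[:2] for q in[(243,147),(355,161),(347,232),(235,218)]],0)
R=Ro.from_euler('z',-.133).as_matrix()[:2,:2]
print(c, 'pad',c+R@[25,-55],'tab~',c+R@[-75,-80])
# sorter origin from pad
o=pad[:2]-R@[25,-55]; print(o,'tab',o+R@[-75,-79])
rel([*tab[:2],180])
E
```

```text
[507.55276684 -97.24419263 108.6205189 ] [ 604.80142913 -114.47173571  115.59178141]
[586.90036507 -60.52867302] pad [ 604.38612509 -118.35814817] tab~ [ 501.95406609 -129.87653737]
[587.31566911 -56.64226056] tab [ 502.50197837 -124.99895638]
xyz cm [-41.84  32.12   5.09] ang [ 0.002 -0.001  0.571] pos [ 264.8 -565.6  230.3]
```

Measured tab and geometry model agree. I'll push at about (503,-107), shifted outward because the tab moves outward as it drops.

```bash
python3 -c "
from h import *
rel([503.5,-107.5,160])"
```

```text
xyz cm [-41.04  31.36   7.09] ang [ 0.002 -0.001  0.571] pos [ 264.8 -565.6  230.3]
```

>>> move_arm:
  moves:
    - {"gripper": -1, "xyz": [-4.2, 3.2, 0.5], "angular": [0, 0, 0.06]}
    - {"gripper": -1, "xyz": [-8.4, 6.2, 1], "angular": [0, 0, 0.13]}
    - {"gripper": -1, "xyz": [-12.6, 9.4, 1.5], "angular": [0, 0, 0.19]}
    - {"gripper": -1, "xyz": [-16.7, 12.5, 2], "angular": [0, 0, 0.26]}
    - {"gripper": -1, "xyz": [-20.9, 15.6, 2.5], "angular": [0, 0, 0.32]}
    - {"gripper": -1, "xyz": [-25, 18.7, 3], "angular": [0, 0, 0.38]}
    - {"gripper": -1, "xyz": [-29.2, 21.9, 3.5], "angular": [0, 0, 0.45]}
    - {"gripper": -1, "xyz": [-33.4, 25, 4], "angular": [0, 0, 0.51]}
    - {"gripper": -1, "xyz": [-37.5, 28.2, 4.5], "angular": [0, 0, 0.571]}
    - {"gripper": -1, "xyz": [-41, 31.3, 5], "angular": [0, 0, 0.571]}

```text
clock: 1.35
position: [504.1, -107.0, 180.9]
ee_rot: [0.066, 0.998, 0.0, -0.0]
contact_force: [0.0, 0.4, -0.4]
gripper_width: -0.3
```

Run:
```python
from h import *
snap('wrist','w1')
rel([503.5,-107.5,86])
```

```text
xyz cm [ 0.19 -0.42  9.42] ang [0.001 0.    0.004] pos [ 505.9 -103.7  180.2]
```

View pics/w1.png

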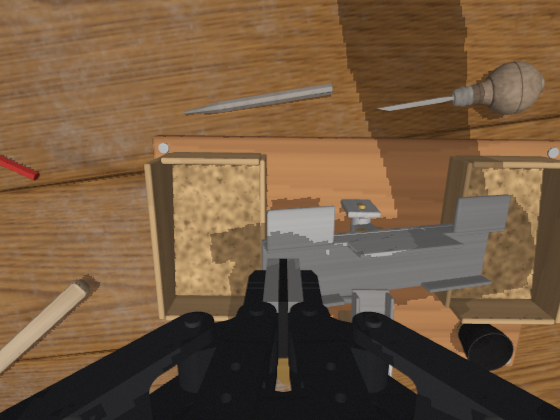

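The wrist view has the robot side at the top. The raised right tab spans about (268–334, 210–245), centre (301,227), with the closed fingertips at (283,265). I'll check that centre in 3D.

Run:
```python
from h import *
for q in [(301,227),(272,213),(331,210),(331,240),(275,242)]: print(pt('w1',*q).round(1))
rel([503.5,-107.5,86])
```

```text
[507.9 -95.3 110.4]
[ 495.  -111.5  115.3]
[501.2 -75.3 105. ]
[521.3 -77.2 104.8]
[ 514.1 -112.4  114.3]
xyz cm [ 0.19 -0.42  9.42] ang [0.001 0.    0.004] pos [ 505.9 -103.7  180.2]
```

>>> move_arm:
  moves:
    - {"gripper": -1, "xyz": [-0.1, -0.1, 3], "angular": [0, 0, 0]}
    - {"gripper": -1, "xyz": [-0.1, -0.1, 6], "angular": [0, 0, 0]}
    - {"gripper": -1, "xyz": [-0.1, -0.1, 7], "angular": [0, 0, 0]}
    - {"gripper": -1, "xyz": [-0.1, -0.1, 7.7], "angular": [0, 0, 0]}
    - {"gripper": -1, "xyz": [-0.1, -0.1, 8.4], "angular": [0, 0, 0]}
    - {"gripper": -1, "xyz": [-0.1, -0.1, 9.0], "angular": [0, 0, 0]}
    - {"gripper": -1, "xyz": [-0.1, -0.1, 9.6], "angular": [0, 0, 0]}
    - {"gripper": -1, "xyz": [-0.1, -0.1, 9.6], "angular": [0, 0, 0]}
    - {"gripper": -1, "xyz": [-0.1, -0.1, 6], "angular": [0, 0, 0]}
    - {"gripper": -1, "xyz": [-0.1, -0.1, 1], "angular": [0, 0, 0]}

```text
clock: 2.65
position: [503.6, -109.9, 171.3]
ee_rot: [0.067, 0.998, -0.0, -0.002]
contact_force: [0.5, 2.0, -0.4]
gripper_width: -0.1
```

Run:
```python
from h import *
snap('wrist','w2')
rel([604.5,-115,135])
```

```text
xyz cm [-9.53  0.8   4.58] ang [-0.     0.013  0.002] pos [ 508.4 -110.4  179.6]
```

View pics/w2.png

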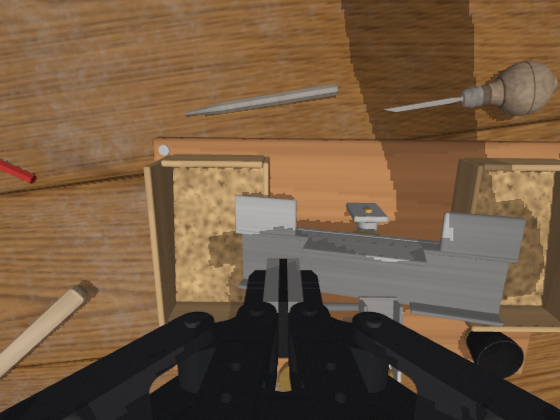

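The gate has tipped: the right tab is now low at (266,215) and the left one high at (482,235). Next I'll move over the key pad.

>>> move_arm:
  moves:
    - {"gripper": -1, "xyz": [-4, 0.2, 0], "angular": [0, 0, 0]}
    - {"gripper": -1, "xyz": [-8, 0.4, 0], "angular": [0, 0, 0]}
    - {"gripper": -1, "xyz": [-9.8, 0.6, 1], "angular": [0, 0, 0]}
    - {"gripper": -1, "xyz": [-9.8, 0.6, 2], "angular": [0, 0, 0]}
    - {"gripper": -1, "xyz": [-9.8, 0.6, 2], "angular": [0, 0, 0]}
    - {"gripper": -1, "xyz": [-9.8, 0.6, 2], "angular": [0, 0, 0]}

```text
clock: 3.45
position: [601.8, -117.0, 151.8]
ee_rot: [0.066, 0.998, -0.0, 0.0]
contact_force: [0.2, -0.3, 0.2]
gripper_width: -0.2
```

Run:
```python
from h import *
snap('top','top2'); rel([604.5,-115.5,102])
im=cv2.imread('pics/top2.png')[140:245,225:365]
cv2.imwrite('pics/c2.png',cv2.resize(im,None,fx=5.7,fy=5.7,interpolation=cv2.INTER_CUBIC))
```

```text
xyz cm [-0.22  0.18  5.01] ang [ 0.     0.001 -0.   ] pos [ 602.1 -116.9  152.1]
```

View pics/c2.png

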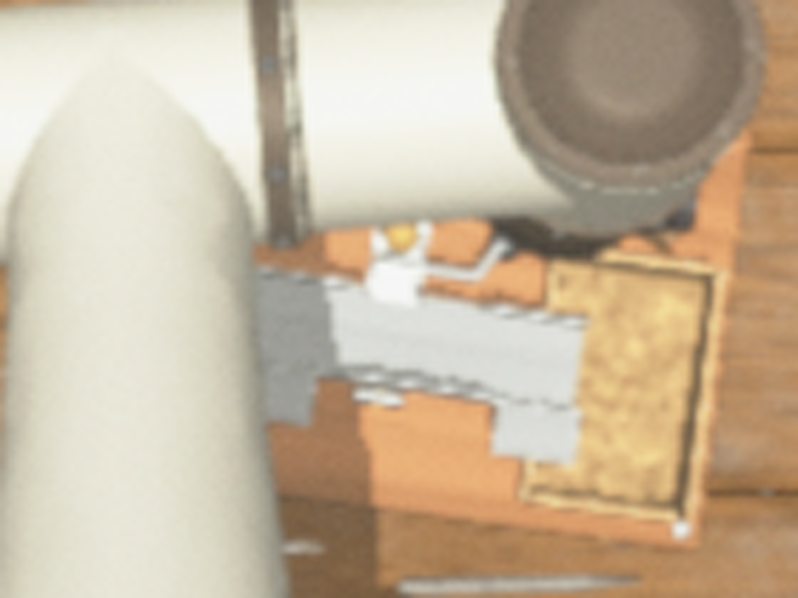

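The gate is over with the right end low, and the first bead is still at the stop (400,235). Pressing the key now.

>>> move_arm:
  moves:
    - {"gripper": -1, "xyz": [-0.2, 0.1, 2], "angular": [0, 0, 0]}
    - {"gripper": -1, "xyz": [-0.2, 0.1, 3.2], "angular": [0, 0, 0]}
    - {"gripper": -1, "xyz": [-0.2, 0.1, 3.8], "angular": [0, 0, 0]}
    - {"gripper": -1, "xyz": [-0.2, 0.1, 4.4], "angular": [0, 0, 0]}
    - {"gripper": -1, "xyz": [-0.2, 0.1, 4.8], "angular": [0, 0, 0]}
    - {"gripper": -1, "xyz": [-0.2, 0.1, 4.9], "angular": [0, 0, 0]}
    - {"gripper": -1, "xyz": [-0.2, 0.1, 4.9], "angular": [0, 0, 0]}

```text
clock: 4.38
position: [604.3, -116.2, 104.0]
ee_rot: [0.066, 0.998, -0.0, -0.0]
contact_force: [-4.6, 1.5, 9.7]
gripper_width: 0.2
```

>>> move_arm:
  moves:
    - {"gripper": -1, "xyz": [0, 0, 0.1], "angular": [0, 0, 0]}
    - {"gripper": -1, "xyz": [0, 0, 0.1], "angular": [0, 0, 0]}
    - {"gripper": -1, "xyz": [0, 0, 0.1], "angular": [0, 0, 0]}
    - {"gripper": -1, "xyz": [0, 0, 0.1], "angular": [0, 0, 0]}
    - {"gripper": -1, "xyz": [0, 0, 0.1], "angular": [0, 0, 0]}
    - {"gripper": -1, "xyz": [0, 0, 0.1], "angular": [0, 0, 0]}
    - {"gripper": -1, "xyz": [0, 0, 0.1], "angular": [0, 0, 0]}
    - {"gripper": -1, "xyz": [0, 0, 0.1], "angular": [0, 0, 0]}
    - {"gripper": -1, "xyz": [0, 0, 0.1], "angular": [0, 0, 0]}
    - {"gripper": -1, "xyz": [0, 0, 0.1], "angular": [0, 0, 0]}

```text
clock: 5.62
position: [604.3, -116.3, 104.0]
ee_rot: [0.066, 0.998, -0.0, 0.0]
contact_force: [-6.1, 2.2, 13.1]
gripper_width: -0.1
```

>>> move_arm:
  moves:
    - {"gripper": -1, "xyz": [0, 0, 0], "angular": [0, 0, 0]}
    - {"gripper": -1, "xyz": [0, 0, 0], "angular": [0, 0, 0]}
    - {"gripper": -1, "xyz": [0, 0, 0], "angular": [0, 0, 0]}
    - {"gripper": -1, "xyz": [0, 0, 0], "angular": [0, 0, 0]}
    - {"gripper": -1, "xyz": [0, 0, 0], "angular": [0, 0, 0]}
    - {"gripper": -1, "xyz": [0, 0, 0], "angular": [0, 0, 0]}
    - {"gripper": -1, "xyz": [0, 0, 0], "angular": [0, 0, 0]}
    - {"gripper": -1, "xyz": [0, 0, 0], "angular": [0, 0, 0]}
    - {"gripper": -1, "xyz": [0, 0, 0], "angular": [0, 0, 0]}

```text
clock: 6.75
position: [604.2, -116.3, 103.9]
ee_rot: [0.066, 0.998, -0.0, 0.0]
contact_force: [-6.6, 3.3, 13.6]
gripper_width: 0.1
```

Run:
```python
from h import *
print(arm.read_state()['contact_force'])
im,_=snap('wrist','w3')
a,_=snap('side','side3')
a=cv2.resize(a[140:270,170:310],(404,375),interpolation=cv2.INTER_CUBIC); b=cv2.resize(im,(396,297)); b=cv2.copyMakeBorder(b,0,78,0,0,cv2.BORDER_CONSTANT)
cv2.imwrite('pics/c3.png',np.hstack([a,b]))
```

```text
[-6.61555076  3.29373861 13.56193424]
```

View pics/c3.png

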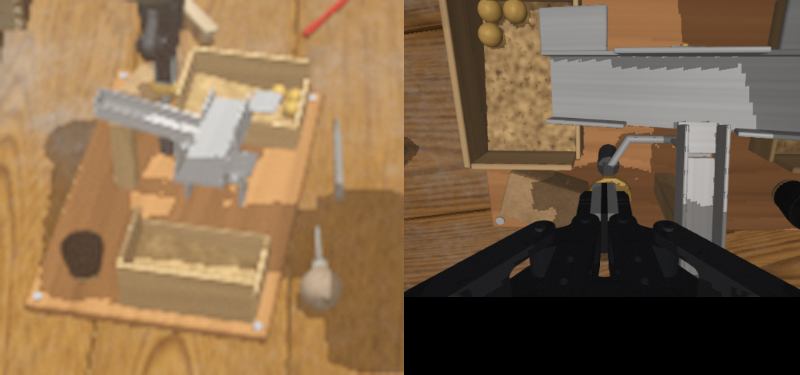

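All three beads lie in the right chute (wrist half, around (490,10), (514,12) and (489,34)), and the channel is empty. I'll release the key and rise.

>>> move_arm:
  moves:
    - {"gripper": -1, "xyz": [0, 0, -1], "angular": [0, 0, 0]}
    - {"gripper": -1, "xyz": [0, 0, -2.5], "angular": [0, 0, 0]}
    - {"gripper": -1, "xyz": [0, 0, -5], "angular": [0, 0, 0]}
    - {"gripper": -1, "xyz": [0, 0, -9], "angular": [0, 0, 0]}
    - {"gripper": -1, "xyz": [0, 0, -10], "angular": [0, 0, 0]}
    - {"gripper": -1, "xyz": [0, 0, -10], "angular": [0, 0, 0]}
    - {"gripper": -1, "xyz": [0, 0, -10], "angular": [0, 0, 0]}
    - {"gripper": -1, "xyz": [0, 0, -10], "angular": [0, 0, 0]}

```text
clock: 7.85
position: [603.9, -116.2, 199.8]
ee_rot: [0.067, 0.998, -0.0, -0.001]
contact_force: [-0.2, 0.4, -0.4]
gripper_width: -0.7
```

```bash
python3 -c "
from h import *
snap('wrist','w4'); s=arm.read_state(); print(s['position'],s['contact_force'])"
```

```text
[ 604.08456418 -116.20106376  200.05134316] [-0.12018657 -0.70239985  0.2668704 ]
```

View pics/w4.png

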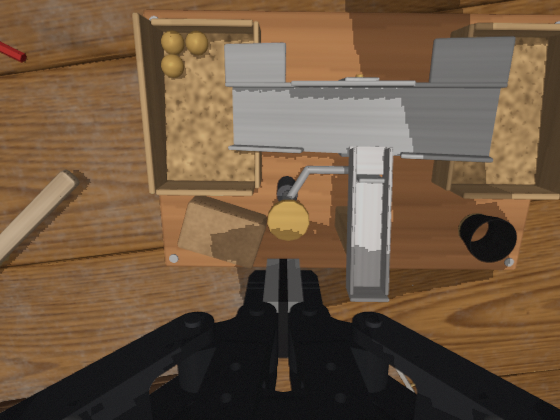

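The beads are at rest in the right chute near (172,43), (197,43) and (172,65). The gate is right-low and the tool is clear. One depth check of the key pad at (288,220), then I'll hand in.

```bash
python3 -c "
from h import *
print(pt('w4',288,222),pt('w4',255,65),pt('w4',470,62)); arm.job_done()"
```

```text
[ 606.98761151 -112.45154082  118.55113832] [ 506.28925481 -121.48377515   75.62696397] [524.79249719   7.49580676 109.73760977]
the job is handed in; nothing more can be done
```

The job is done and handed in at about 8 s of the 43 s allowed; no verdict was reported.

- **Gate:** It started with the left end low. I pushed the raised right tab down past level with the shut fingertips, and it fell over to the right stop. In the last check the right tab was at 75.6 mm and the left at 109.7 mm, which match the low and raised heights given.
- **Stop key:** I pressed it to its stop, with the fingertips at 104 mm and about 13 N of downward force, and held it there for a little over 2 s. After release the pad measured 118.6 mm, so the key is back up.
- **Beads:** The last picture shows all three lying together at the near wall of the right chute, and the feed channel is empty. I checked this by eye and did not measure their positions or speed.
- **Arm and other tools:** The fingers are clear at 200 mm, with contact force at noise level. The tools visible in the last picture look undisturbed; I did not measure their positions.

While the key was held there was also a sideways force of about 7 N on the tool, with no visible effect. No check failed. The estimates of the pad's position differed by up to about 4 mm.

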